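Feel for the blind index hole with a locating pin

TASK

Lock the slide bar of the aluminium indexing block: take the red-headed locating pin out of its wooden stand, rest its tip lightly on the black bar near either end of the slot, and slide it along the slot until it drops into the blind hole, whose place along the bar nobody marked. Press it gently fully home, until its collar sits on the block, and let go; never force the pin (keep below 35 N), and leave the car key fob, the padlock and the lock cylinder where they lie.

Things in the scene. Friction and masses are not known exactly. Their poses are not given: they have to be found in the camera images.
- locating_pin: Locating pin, 68 mm long, about 0.12 kg, standing upright. Origin at the centre of its tip, z up along it. From the tip: 10 mm round steel shank with a ball nose (half sphere of 5 mm radius) up to z = 24; round collar 26 mm across from 24 to 28; square red head 18 x 18 mm (flats across its x and y) from 28 to 68.
- pin_head (a point): Point on the pin's axis 54 mm above its tip: where to grip the head by two opposite flats.
- pin_stand: Fixed wooden block 50 x 50 x 28 mm with a 16 mm round hole straight through its middle, in which the pin stands, its collar resting on the top face. Origin at the centre of its underside. A tool bin and tall machines stand to the left of the work (y above -0.04 m): come in from above, well clear of them.
- index_block: Fixed aluminium block, 196 (x) x 64 (y) x 30 (z) mm, origin at the centre of its underside, z up. Its cover has a slot along x, 96 mm long (x = -48 to 48), 14 mm wide (y = -7 to 7), 8 mm deep from the top face z = 30 to the black slide bar (z = 22) that is its floor. The bar is too stiff for the pin to move. Pin home: collar on the top face, tip at z = 6.
- slot_mid (a point): Middle of the slot, on the bar's top face; axes as the block's. On the slot's centre line the bar has one unmarked blind hole, 12 mm across, 17 mm deep, nearly sharp-edged, somewhere from x = -22 to 22 mm of this point (different each time). Near an end of the slot means more than 30 mm from this point along x. With the tip on the bar the collar stands 16 mm above the block.
- car_fob: Black car key fob lying on the bench, 35 x 63 x 15 mm, origin at the centre of its underside. Bystander.
- padlock_brass: Brass padlock lying on its side, 66 x 42 x 15 mm, origin at the centre of its underside. Bystander.
- lock_cylinder: Silver-grey lock cylinder lying on the bench, 41 x 65 x 17 mm, origin at the centre of its underside. Bystander.
Not all that is in view belongs to the job. There is more than one size of the pin_stand; the one meant has the size given above. What is shaped like the locating_pin but green is not meant.

How it is judged (in metres and radians):
On the way, in this order (a step that is already met when the one before it is completed fails the run):
1. the pin is lifted out of its stand (z of locating_pin in the frame of pin_stand above 0.03 m), for 0.1 s.
2. the pin's tip rests on the bar inside the slot, more than 30 mm from the slot's middle (z of locating_pin in the frame of index_block between 0.0195 and 0.025 m and (x of locating_pin in the frame of index_block above 0.03 m or x of locating_pin in the frame of index_block below -0.03 m) and x of locating_pin in the frame of index_block between -0.048 and 0.048 m and y of locating_pin in the frame of index_block between -0.007 and 0.007 m and contact force between locating_pin and index_block above 0.3 N), for 0.1 s.
3. sliding on the bar, the tip reaches the hole and drops in (z of locating_pin in the frame of index_block below 0.019 m and x of locating_pin in the frame of index_block between -0.03 and 0.03 m), for 0.1 s.
At the end, for the whole second after the job is handed in: The pin stands at rest in the blind hole of the bar, fully home: its tip no more than 2 mm above its seated height (below z = 8 mm in the block's frame), and upright within 0.06 rad (z of locating_pin in the frame of index_block below 0.008 m and x of locating_pin in the frame of index_block between -0.03 and 0.03 m and y of locating_pin in the frame of index_block between -0.005 and 0.005 m and angle between the z axis of locating_pin and the z axis of index_block, either way round below 0.06 rad and linear speed of locating_pin below 0.01 m/s); the robot touches nothing.
It fails at once if the pin is pressed against the block with more than 35 N (contact force between locating_pin and index_block above 35 N).
It fails at once if the car fob is moved by more than 10 mm (distance of car_fob from where it was at the start of the episode above 0.01 m).
It fails at once if the padlock brass is moved by more than 10 mm (distance of padlock_brass from where it was at the start of the episode above 0.01 m).
It fails at once if the lock cylinder is moved by more than 10 mm (distance of lock_cylinder from where it was at the start of the episode above 0.01 m).
It also fails if it takes over 61 s, if anything falls off the work surface, if the arm or the gripper's body presses on something with over 40 N, if the wrist force passes 120 N, or if a joint passes its speed limit or range.

ROBOT

A 6-joint arm with a two-finger parallel gripper is mounted at the origin on a cart in front of the work surface, level with it; the furniture and walls round the work are solid. World frame = base frame: x ahead of the robot, y to its left, z up, the work surface at z = 0. Lengths are in m, angles in degrees, forces in N, time in s.
With the tool pointing down it reaches from about 0.4 to 0.825 m from the base axis. Payload 7 kg.
Tool frame: the origin (TCP) lies midway between the tips of the shut fingers; the grasp point (between the pads) lies 19 mm behind it; z points along the fingers, y is the line along which they close (so a half turn about z gives the same grasp; the last joint's range is limited). The gripper opens to 88 mm and grips with 3 to 60 N. Pads are 19 mm wide; open, the fingers measure 130 mm over their backs; the gripper's body (78 mm by 193 mm) begins 47 mm behind the grasp point.
Start: joints at [80.334, 20.546, 0.682, 0, -70.136, -16.507], TCP at [0.298, 0.606, 0.227] pointing down, gripper open.
Joint ranges: [-176.03, 176.03], [-82.01, 121.73], [-58.28, 71.71], [-173.87, 95.51], [-174.79, -0.11], [-173.66, 173.66]. Speed limits (degrees/s): [136.94, 136.94, 172.46, 180, 180, 180].

INTERFACE

Orientations are given as [roll, pitch, yaw] about the fixed x, y, z axes, in that order (R = Rz(yaw) Ry(pitch) Rx(roll)).
In Python, from plant import ctrl, viewer, close_job gives the robot as it stands. The module is installed in compiled form; this text tells all that it offers.
- The arm moves only by the tool step_arm, never from a script. Its argument "moves" is a list that holds one entry, the list of rows, each a list of 5 numbers: the shift along the world's x, y, z in cm, then the turn about the world's z in rad, then the finger opening in cm, from 0 to 8.76. In form: [[[tx, ty, tz, twist, grip], ...]]. A call has 1 to 10 rows; each row shifts and turns the commanded pose from where the row before left it; what a row does not reach is not made up. A row lasts 1/10 s, in which the tool goes at most 50 mm and 8.59 degrees, less where a joint would pass 70% of its speed; a pose out of reach is approached as far as the arm can. A call with a gripper value outside its range is refused whole. The fingers move at their own pace and stop on an object; the grip force is fixed at half the most. Time passes only in rows, so rows that do not move let the fingers close. It gives the time, the measured TCP pose, the force, the opening and the grip force at its end, in the units of the state.
- ctrl.get_obs(): the state, without advancing time (a new reading comes with each control period).
- viewer.snapshot(name): name is "scene" or "top" or "wrist"; returns (picture, depth): 420x560x3 uint8, blue, green, red; 420x560 float32, m along the optical axis (not along the pixel's ray), 0 where there is no reading.
- viewer.camera_info(name): a dict with "camera_matrix" (3x3 intrinsics, pixels), "eye" and "orientation" of the camera in the world. Camera axes: x right, y down, z forward; pixel columns grow to the right and rows downward; lengths in m; the calibration is good to about 2 mm. The wrist camera is an equidistant fisheye: a pixel r from the principal point sees the ray r / f radians off the axis. A picture is of the moment at which its call begins: read the wrist's pose just before it. camera_info takes no time and is no camera call; for the wrist camera it gives the pose at the moment of the call.
- close_job(): hands the job in; it is judged then, once.
The state is a dict: "clock": time; "joint_pos": joint angles; "qvel": joint speeds; "tau": joint torques, N m; "tool_pos": TCP position; "orientation": TCP orientation; "force": force on the tool from outside, world axes, zero at the start; "moment": the same for the moment, N m; "opening": finger opening in m; "gripper_force": force on a finger pad.
Only numpy, scipy, OpenCV 4.12 (cv2) and the standard library are available. Lean on these libraries where they do the work, as an engineer would, in place of code of your own. Each camera call takes 0.05 s, during which the arm holds its last target. There are 200 camera calls.

## Working session

There is one attempt and no reset: what is moved stays moved. The work goes in short steps, Python scripts to look and compute and a tool call to move; the robot and the scene stay as the last step left them, time stands still between calls to the robot, and variables do not carry over. Pictures are saved under pics/ and viewed, at most 10 in all, crops included, and the job is handed in when it is done.

Besides the shell and the picture viewer there is one more tool, called after "Emit:" as name(argument=value, ...) on one line, values as JSON. step_arm: Moves the arm, as the interface text tells. Its arguments: {"type":"object","properties":{"moves":{"type":"array","items":{"type":"array","items":{"type":"array","items":{"type":"number"}}}}},"required":["moves"]}

```bash
mkdir -p pics
cat > h.py <<'E'
from plant import ctrl, viewer, close_job
import numpy as np, cv2
from scipy.spatial.transform import Rotation as R
def info(n):
    return viewer.camera_info(n)
def rot(o):
    o=np.array(o,float)
    return o if o.shape==(3,3) else R.from_euler('xyz',o,degrees=True).as_matrix()
def cloud(n,d,c):
    K=np.array(c['camera_matrix']);v,u=np.mgrid[:d.shape[0],:d.shape[1]]
    P=np.stack([(u-K[0,2])/K[0,0]*d,(v-K[1,2])/K[1,1]*d,d],-1)
    return P@rot(c['orientation']).T+np.array(c['eye'])
E
python3 - <<'E'
from h import *
print(ctrl.get_obs())
for n in ('top','scene'):
    p,d=viewer.snapshot(n);c=info(n);print(n,c)
    cv2.imwrite(f'pics/{n}0.png',p);np.savez(f'{n}0.npz',p=p,d=d,W=cloud(n,d,c))
E
```

```text
{'clock': 0.0, 'joint_pos': array([ 8.03345092e+01,  2.05878867e+01,  6.35821691e-01, -2.01530439e-02,
       -7.01357237e+01, -1.65043073e+01]), 'qvel': array([-0.05273509, -0.08519534, -0.06876613, -0.00530938,  0.0276711 ,
        0.06275732]), 'tau': array([-5.39185075e-04, -5.82718170e+01,  2.93048036e+01,  6.99754804e+00,
        7.03870930e-03, -1.48589302e-04]), 'tool_pos': array([0.29753565, 0.60535889, 0.22567819]), 'orientation': array([ 1.79910446e+02, -6.77705421e-03, -2.61766552e+01]), 'force': array([0.56116546, 1.2967304 , 0.58740675]), 'moment': array([-0.0110714 ,  0.0039134 , -0.02302088]), 'gripper_force': 0.0, 'opening': 0.08736169500827953}
top {'camera_matrix': array([[531.28113374,   0.        , 280.38479311],
       [  0.        , 531.28113374, 208.37656929],
       [  0.        ,   0.        ,   1.        ]]), 'eye': array([ 0.47254513, -0.14159117,  1.03244653]), 'orientation': array([-174.02796685,   -0.37403014,  -90.19499135])}
scene {'camera_matrix': array([[425.97278342,   0.        , 283.03519734],
       [  0.        , 425.97278342, 202.54754395],
       [  0.        ,   0.        ,   1.        ]]), 'eye': array([0.0217106 , 0.15806083, 0.65999687]), 'orientation': array([-132.56131528,    0.66528155, -122.65595243])}
```

View pics/top0.png

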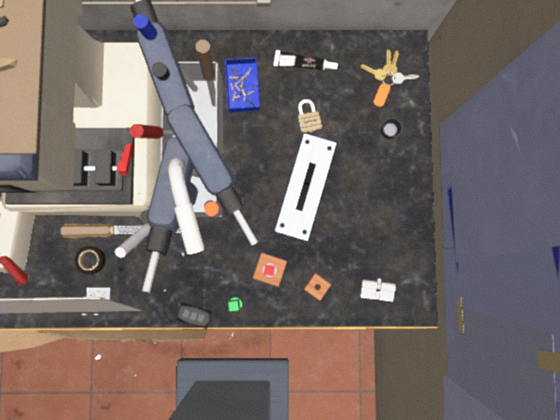

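View pics/scene0.png

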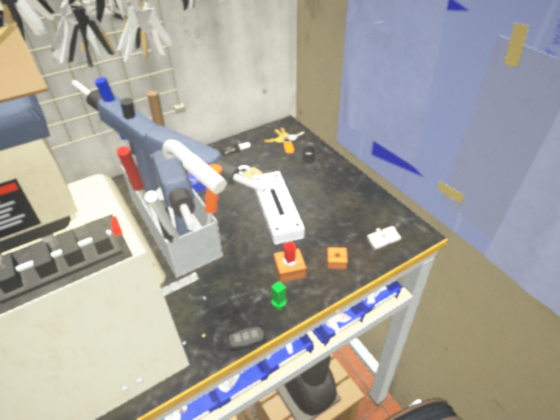

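The top view shows the red pin in the larger wooden stand at (269,270). There is a smaller empty stand at (317,287) and a green decoy at (235,305). The block's centre is near (306,187), with the padlock at (310,118), the fob at (194,315) and the cylinder at (378,290).

Run:
```python
from h import *
z=np.load('top0.npz');p,d,W=z['p'],z['d'],z['W'];Z=W[...,2]
hsv=cv2.cvtColor(p,cv2.COLOR_BGR2HSV)
def sub(name,u0,v0,u1,v1,zl,zh):
    m=np.zeros(Z.shape,bool);m[v0:v1,u0:u1]=1;m&=(Z>zl)&(Z<zh)
    P=W[m];r=cv2.minAreaRect((P[:,:2]*1000).astype(np.float32));print(name,len(P),P.mean(0).round(4),'z med',np.median(P[:,2]).round(4),'rect',np.round(r[0],1),np.round(r[1],1),r[2])
sub('block',265,128,345,245,.022,.04)
sub('slot',290,155,325,215,.012,.027)
sub('stand',245,248,292,292,.018,.04)
sub('pinhead',250,250,292,292,.055,.09)
sub('collar',250,250,292,292,.03,.045)
sub('small',300,270,335,302,.012,.04)
sub('fob',170,300,215,328,.006,.04)
sub('padlock',290,95,325,133,.006,.022)
sub('green',220,293,250,315,.02,.09)
# tall obstacles near
m=(Z>.1);P=W[m&(W[...,1]<.05)&(W[...,0]>.2)];print('tall y<.05: ymin',P[:,1].min() if len(P) else None, P[np.argmin(P[:,1])] if len(P) else '', 'zmax',P[:,2].max() if len(P) else '')
# slot by dark pixels inside block
g=hsv[...,2];m=np.zeros(Z.shape,np.uint8);m[150:222,285:330]=255;m&=np.where(g<80,255,0).astype(np.uint8)
n,l,s,c=cv2.connectedComponentsWithStats(m);i=1+s[1:,4].argmax();print(s[i],c[i]);
pts=W[l==i];r=cv2.minAreaRect((pts[:,:2]*1000).astype(np.float32));print('dark',r,np.median(pts[:,2]))
cv2.imwrite('pics/crop1.png',cv2.resize(p[120:330,180:400],None,fx=2.8,fy=2.8,interpolation=cv2.INTER_CUBIC))
```

```text
block 3201 [ 0.6186 -0.1964  0.0296] z med 0.0298 rect [ 620.  -196.8] [ 63.9 196.7] 73.13941192626953
slot 419 [ 0.6208 -0.1971  0.0226] z med 0.0223 rect [ 623.1 -199.5] [ 61.3 111.9] 89.32017517089844
stand 609 [ 0.4627 -0.1279  0.0282] z med 0.028 rect [ 462.5 -127.7] [50.1 49.2] 71.45509338378906
pinhead 102 [ 0.4619 -0.1276  0.0717] z med 0.0717 rect [ 461.9 -127.7] [17.8 17.9] 80.51193237304688
collar 110 [ 0.463  -0.1299  0.0313] z med 0.0309 rect [ 462.2 -127.6] [49.  48.5] 72.3072738647461
small 343 [ 0.4298 -0.2176  0.0199] z med 0.02 rect [ 429.7 -217.7] [36.2 35.9] 54.36452865600586
fob 568 [0.3769 0.0156 0.0133] z med 0.0136 rect [376.1  15.4] [62.1 34.7] 73.38690185546875
padlock 501 [ 0.7558 -0.2051  0.0135] z med 0.014 rect [ 763.7 -203.7] [66.4 42.3] 13.031516075134277
green 156 [ 0.4001 -0.0646  0.056 ] z med 0.066 rect [397.7 -64. ] [24.3 21. ] 0.8977485299110413
tall y<.05: ymin -0.47115159521687017 [ 0.79234024 -0.4711516   0.29158174] zmax 1.0324465325125904
[314 170  16  52 355] [324.17464789 201.73239437]
dark ((552.523681640625, -214.09979248046875), (48.15687942504883, 210.4689483642578), 60.69236373901367) -0.0002166843629693993
```

View pics/crop1.png

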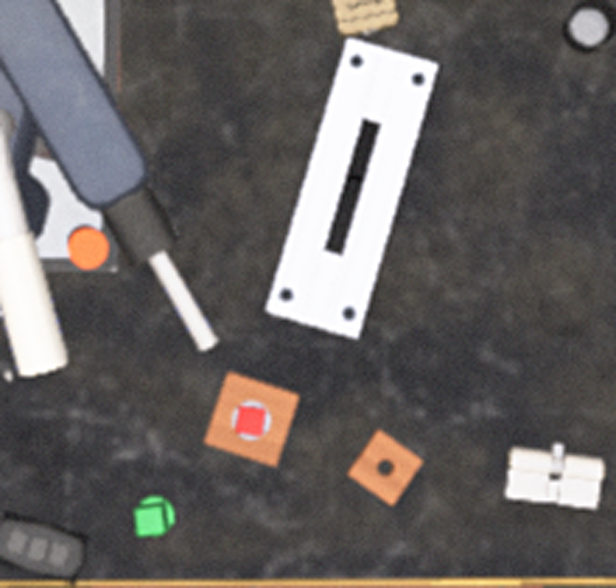

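Run:
```python
from h import *
Ws=[];
for n in('top','scene'):
    z=np.load(n+'0.npz');Ws.append(z['W'][z['d']>0])
W=np.concatenate(Ws)
print('cols y from .7 down by .05; rows x from .2; max z in cm')
ys=np.arange(.7,-.3,-.05)
print('      ',' '.join('%4d'%(y*100) for y in ys))
for x in np.arange(0.1,.9,.05):
    print('%.2f  '%x,' '.join((lambda q:'%4d'%(q.max()*100) if len(q) else '   .')(W[(abs(W[:,0]-x)<.025)&(abs(W[:,1]-y)<.025)][:,2]) for y in ys))
```

```text
cols y from .7 down by .05; rows x from .2; max z in cm
         70   64   59   54   49   44   39   34   29   24   19   14    9    4    0   -5  -10  -15  -20  -25
0.10    -78  -78  -78  -78  -78  -78  -78  -78  -78  -78  -69  -68  -26  -26   26   26  -26  -68  -69  -78
0.15    -78  -78  -78  -78  -78  -78  -78  -78  -78  -78  -69  -68  -68  -68  -68  -68  -68    0  -69  -78
0.20    -78  -54  -78  -78  -78  -78  -78  -78  -78  -78  -78  -78  -78  -78  -78  -78  -78  -78  -78  -78
0.25      .  -50  -50  -51  -52    .    .    .    .    .    .    .  -78  -78  -78  -78  -78  -78  -78  -79
0.30      .  -49  -49  -50    .    .  -21  -21  -21  -21  -21  -21  -20  -20    .    .    .    .    .    .
0.35      .    .    .    .    .    .    0    0    0    0    0    0    0    1    1    0    0    0    0    0
0.40      .    .    .    .    .    .    1   15   24   24   25   24   24    1    1    7    2    0    2    2
0.45      .    .    .    .    .    .    2    8    6    2    2   24   24   25    0    0    7    7    2    2
0.50      .    .    .    .    .    .    .    9    0    2    2    0   27   27   26   25   19    3    3    0
0.55      .    .    .    .    .    .    .    5    5    5    5    5    5   25   27   25   21    3    3    0
0.60      .    .    .    .    .    .    4    8   22   34   40   40    8   24   27   23   21    3    3    3
0.65      .    .    .    .    .    .    .    8   15   15   40   40   23   24   25   24    0    3    3    3
0.70      .    .    .    .    .    .    .    .    8    8   40   46   24   24   24   23    0    0    3    3
0.75      .    .    .    .    .    .    .    5    5    8   44   44    6   28   28   10    2    0    2    1
0.80      .    .    .    .    .    .    .    .    .    .   43   40    6   30   26   26    3    0    1    0
0.85      .    .    .    .    .    .    .    .    .    .   31   44   43   42   42   41   38   39   38   38
```

The pin meant is the red one in the 50 mm stand: it measures 50 mm wide and 28 mm high, against 36 × 20 mm for the small one. I'll go up, retract, swing high over the machines and then look from near.

Emit:
step_arm(moves=[[[0,0,4,0,8],[0,0,4,0,8],[0,0,4,0,8],[0,0,4,0,8],[0,0,4,0,8],[-2,-4,0,0,6],[-2,-4,0,0,6],[-2,-4,0,0,5],[-2,-4,0,0,5],[-2,-4,0,0,5]]])

```text
clock: 1.1
tool_pos: [0.1972, 0.4039, 0.4259]
orientation: [180.0, -0.0, -26.2]
force: [-1.3, 0.4, 0.9]
opening: 0.0509
gripper_force: 0.0
```

Emit:
step_arm(moves=[[[3,-2.2,0,-0.083,5],[3,-2.2,0,-0.083,5],[3,-2.2,0,-0.083,5],[3,-2.2,0,-0.083,5],[2.2,-3.2,0,-0.083,5],[2.2,-3.2,0,-0.083,5],[2.2,-3.2,0,-0.083,5],[2.2,-3.2,0,-0.083,5],[1,-3.8,0,-0.083,5],[1,-3.8,0,-0.083,5]]])

```text
clock: 2.1
tool_pos: [0.4259, 0.1122, 0.4261]
orientation: [180.0, -0.0, -73.9]
force: [0.1, -0.3, 0.1]
opening: 0.0505
gripper_force: 0.0
```

Emit:
step_arm(moves=[[[1,-3.8,0,-0.083,5],[1,-3.8,0,-0.083,5],[0.3,-3.4,0,-0.083,5],[0.3,-3.4,0,-0.083,5],[0.3,-3.4,0,-0.083,5],[0.3,-3.4,0,-0.083,5],[0.2,-3.3,0,-0.083,5],[0,0,-5,0,5],[0,0,-5,0,5],[0,0,-5,0,5]]])

```text
clock: 3.1
tool_pos: [0.4592, -0.1317, 0.2747]
orientation: [-180.0, 0.0, -107.1]
force: [1.7, 0.3, -0.4]
opening: 0.0498
gripper_force: 0.0
```

Emit:
step_arm(moves=[[[0,0,-5,0,5],[0,0,-2,0,5],[0,0,0,0,5],[0,0,0,0,5]]])

```text
clock: 3.5
tool_pos: [0.4602, -0.1314, 0.2073]
orientation: [-180.0, -0.0, -107.0]
force: [0.5, 0.2, 0.9]
opening: 0.0501
gripper_force: 0.0
```

Run:
```python
from h import *
o=ctrl.get_obs();c=info('wrist');p,d=viewer.snapshot('wrist');print(o['tool_pos'],o['orientation'],o['force'],o['opening'],o['joint_pos']);print(c)
cv2.imwrite('pics/w1.png',p);np.savez('w1.npz',p=p,d=d)
```

```text
[ 0.46016945 -0.13138413  0.20731508] [-1.79984340e+02 -2.85143929e-02 -1.06998985e+02] [0.52969991 0.1555121  0.86659697] 0.05014409668577637 [ 7.72068413e+00  2.60093328e+00 -2.49640428e+01  3.66062925e-02
 -6.24327275e+01 -2.47366058e+01]
{'camera_matrix': array([[325.1922621 ,   0.        , 287.27514865],
       [  0.        , 325.1922621 , 210.72246781],
       [  0.        ,   0.        ,   1.        ]]), 'eye': array([ 0.43589813, -0.207201  ,  0.36605066]), 'orientation': array([1.62961768e+02, 2.91288254e-02, 1.63013083e+02])}
```

View pics/w1.png

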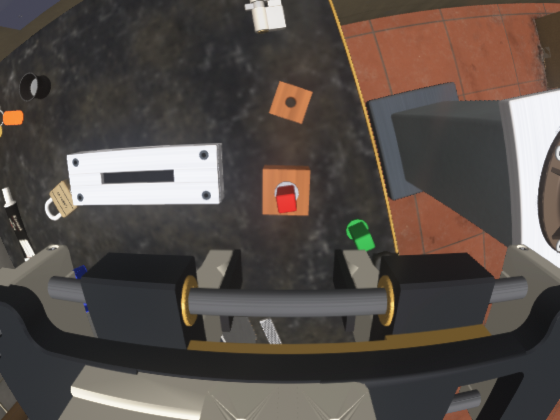

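The wrist view shows the red pin in the larger stand at (287,198) and the slot from about (102,177) to (174,176). Next is an enlarged crop for the head angle and the slot ends.

```bash
cat >> h.py <<'E'
def ray(u,v,c):
    K=c['camera_matrix'];a=np.array([u-K[0,2],v-K[1,2]])/K[0,0];t=np.linalg.norm(a,axis=0)
    s=np.sinc(t/np.pi)  # sin t / t
    return np.stack([a[0]*s,a[1]*s,np.cos(t)],-1)@rot(c['orientation']).T
def onz(u,v,z,c):
    r=ray(u,v,c);return c['eye']+r*((z-c['eye'][2])/r[...,2])[...,None]
E
python3 - <<'E'
from h import *
z=np.load('w1.npz');p,d=z['p'],z['d'];c=info('wrist')
a=cv2.resize(p[130:215,60:225],None,fx=4.7,fy=4.7,interpolation=cv2.INTER_CUBIC)
cv2.imwrite('pics/w1slot.png',a)
cv2.imwrite('pics/w1head.png',cv2.resize(p[160:225,255:320],None,fx=8,fy=8,interpolation=cv2.INTER_CUBIC))
v,u=np.mgrid[:420,:560].astype(float)
r=ray(np.array(u),np.array(v),c);cz=r@rot(c['orientation'])[:,2]
W=c['eye']+r*(d/cz)[...,None];Z=W[...,2]
np.save('w1W.npy',W)
def sub(name,u0,v0,u1,v1,zl,zh):
    m=np.zeros(Z.shape,bool);m[v0:v1,u0:u1]=1;m&=(Z>zl)&(Z<zh)
    P=W[m];r=cv2.minAreaRect((P[:,:2]*1000).astype(np.float32));print(name,len(P),P.mean(0).round(4),np.median(P[:,2]).round(4),np.round(r[0],1),np.round(r[1],1),r[2])
sub('head',255,160,320,225,.068,.077)
sub('stand',255,160,320,225,.022,.031)
sub('block',60,130,230,215,.026,.034)
sub('slot',95,165,185,190,.012,.0255)
E
```

```text
head 362 [ 0.4618 -0.1293  0.0729] 0.0731 [ 462.  -128.6] [18.4 17.9] 82.0877914428711
stand 1531 [ 0.4619 -0.1321  0.0291] 0.0292 [ 462.5 -128.8] [50.4 49.5] 71.58245849609375
block 7502 [ 0.6096 -0.1948  0.0316] 0.0316 [ 620.  -197.3] [ 64.9 196.8] 73.01054382324219
slot 747 [ 0.62   -0.1961  0.0233] 0.0236 [ 622.1 -196.9] [13.2 95.2] 72.90522766113281
```

View pics/w1head.png

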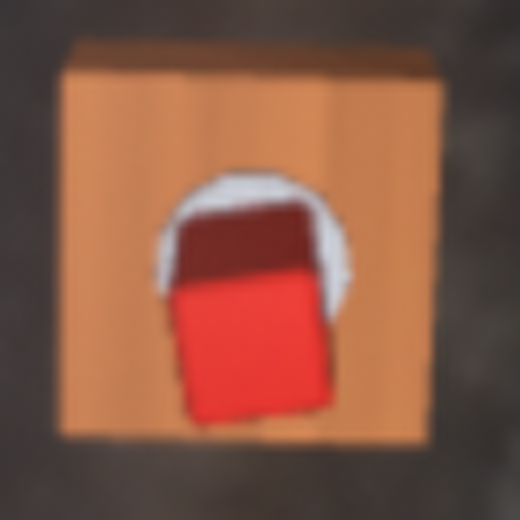

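View pics/w1slot.png

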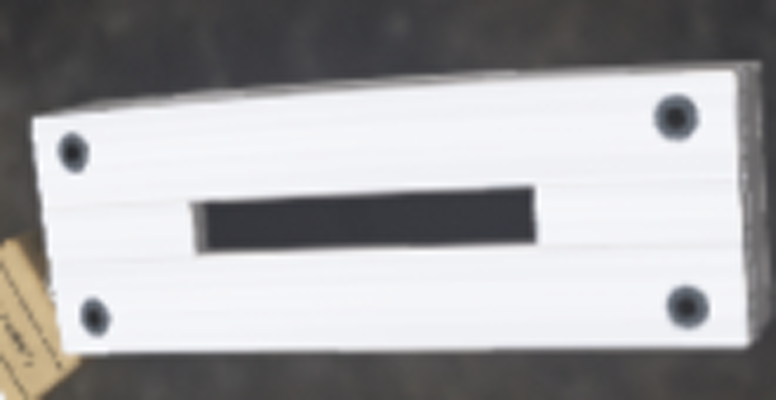

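Run:
```python
from h import *
Ws=[np.load('w1W.npy').reshape(-1,3)]
for n in('top','scene'):
    z=np.load(n+'0.npz');Ws.append(z['W'][z['d']>0])
for W in Ws:
    m=(W[:,0]>.35)&(W[:,0]<.75)&(W[:,1]<-.03)&(W[:,1]>-.3)&(W[:,2]>.08)
    P=W[m];print(len(P))
    for x in np.arange(.4,.75,.02):
        q=P[abs(P[:,0]-x)<.01]
        if len(q):i=q[:,1].argmin();print('%.2f'%x,q[i].round(3),len(q))
```

```text
84739
0.40 [ 0.41  -0.157  0.292] 9388
0.42 [ 0.421 -0.16   0.293] 12127
0.44 [ 0.436 -0.207  0.367] 11098
0.46 [ 0.47  -0.168  0.291] 9173
0.48 [ 0.49  -0.181  0.281] 14223
0.50 [ 0.503 -0.186  0.282] 9000
0.52 [ 0.53  -0.194  0.307] 7939
0.54 [ 0.537 -0.196  0.299] 3244
0.56 [ 0.551 -0.164  0.317] 130
0.74 [ 0.746 -0.035  0.084] 6
2218
0.50 [ 0.509 -0.11   0.188] 45
0.52 [ 0.51  -0.109  0.192] 104
0.54 [ 0.531 -0.098  0.192] 124
0.56 [ 0.565 -0.09   0.2  ] 396
0.58 [ 0.572 -0.087  0.197] 381
0.60 [ 0.59  -0.076  0.202] 403
0.62 [ 0.612 -0.071  0.218] 311
0.64 [ 0.631 -0.06   0.217] 217
0.66 [ 0.653 -0.048  0.208] 116
0.68 [ 0.67  -0.037  0.224] 40
0.70 [ 0.699 -0.034  0.092] 31
0.72 [ 0.713 -0.034  0.094] 27
0.74 [ 0.743 -0.034  0.08 ] 23
1428
0.50 [ 0.506 -0.112  0.19 ] 71
0.52 [ 0.51  -0.11   0.191] 86
0.54 [ 0.53  -0.098  0.193] 134
0.56 [ 0.564 -0.093  0.195] 430
0.58 [ 0.574 -0.081  0.207] 190
0.60 [ 0.597 -0.076  0.212] 197
0.62 [ 0.611 -0.067  0.225] 156
0.64 [ 0.631 -0.056  0.228] 102
0.66 [ 0.653 -0.044  0.231] 55
0.68 [ 0.671 -0.036  0.098] 7
```

Run:
```python
from h import *
for n in('top','scene'):
    z=np.load(n+'0.npz');W=z['W'][z['d']>0]
    q=W[:,:2]-[.462,-.1283];t=np.radians(-8.5)
    a=q@[np.cos(t),np.sin(t)];b=q@[-np.sin(t),np.cos(t)]
    m=(W[:,2]>.085)&(W[:,2]<.33)&(abs(b)<.14)&(abs(a)<.09)
    for lo in np.arange(-.14,.14,.02):
        k=m&(b>=lo)&(b<lo+.02)
        if k.any(): print(n,'b %.2f'%lo,'a min %.3f'%a[k].min(),'zmin/max %.2f %.2f'%(W[k,2].min(),W[k,2].max()),k.sum())
```

```text
top b 0.02 a min 0.038 zmin/max 0.19 0.20 82
top b 0.04 a min 0.048 zmin/max 0.19 0.21 144
top b 0.06 a min 0.072 zmin/max 0.19 0.21 113
top b 0.08 a min 0.018 zmin/max 0.19 0.25 99
top b 0.10 a min 0.009 zmin/max 0.19 0.26 446
top b 0.12 a min 0.009 zmin/max 0.09 0.27 563
scene b 0.02 a min 0.035 zmin/max 0.18 0.19 85
scene b 0.04 a min 0.048 zmin/max 0.19 0.21 133
scene b 0.06 a min 0.073 zmin/max 0.18 0.21 180
scene b 0.08 a min 0.015 zmin/max 0.16 0.25 103
scene b 0.10 a min 0.007 zmin/max 0.09 0.26 584
scene b 0.12 a min 0.009 zmin/max 0.09 0.27 549
```

Run:
```python
from h import *
Q=[]
for n in('top','scene'):
    z=np.load(n+'0.npz');W=z['W'][z['d']>0]
    m=(W[:,2]>.085)&(W[:,2]<.33)&(np.hypot(W[:,0]-.462,W[:,1]+.1283)<.16)&(W[:,0]>.35);Q.append(W[m])
Q=np.concatenate(Q)
def clear(c,ang):
    t=np.radians(ang);q=Q[:,:2]-c;al=abs(q@[np.cos(t),np.sin(t)])-.0965;tr=abs(q@[-np.sin(t),np.cos(t)])-.039
    s=np.where((al<0)&(tr<0),np.maximum(al,tr),np.hypot(np.maximum(al,0),np.maximum(tr,0)))
    i=np.sort(s)[5];return s.min(),i
for ang in range(80,150,5):
    print(ang,*[np.round(np.array(clear(np.array([.462,-.1283])+np.array(o),ang))*1000,1) for o in([0,0],[-.003,0],[-.003,-.003])])
```

```text
80 [-5.2 -3.3] [-2.3 -0.4] [-2.8 -0.9]
85 [-2.5 -0.8] [-0.6  1.1] [0.2 1.9]
90 [-3.4 -1.5] [-3.3 -1.5] [-0.4  1.5]
95 [-1.9 -0.3] [0.2 1.8] [1.  2.9]
100 [3.8 5. ] [6.7 7.9] [7.3 8.7]
105 [5.3 6.4] [8.1 9.3] [ 8.9 10. ]
110 [6.4 7. ] [9.2 9.8] [10.2 10.8]
115 [6.9 7.6] [ 9.7 10.3] [10.9 11.6]
120 [7.1 7.6] [ 9.7 10.2] [11.2 11.7]
125 [6.5 6.9] [8.9 9.4] [10.6 11.1]
130 [5.4 5.9] [7.7 8.2] [ 9.6 10.1]
135 [3.9 4.8] [6.  6.9] [8.2 9. ]
140 [2.2 3.3] [4.1 5.2] [6.4 7.5]
145 [0.1 1.5] [1.8 3.3] [4.3 5.7]
```

The bin's rod tip at (0.508,-0.111,0.19) would foul the gripper body if the fingers closed squarely on the flats. Closing along about 102° clears it. I'll raise, turn and go down in that orientation, and let the pin turn into the pads.

Emit:
step_arm(moves=[[[0,0,3,0,5],[0,0.2,3,-0.133,5],[0,0,0,-0.133,5],[0,0,0,-0.133,5],[0,0,0,-0.133,5],[0,0,0,-0.133,5],[0,0,0,-0.133,5],[0,0,0,-0.133,5],[0,0,0,-0.133,5],[0,0,0,0,5]]])

```text
clock: 4.55
tool_pos: [0.4605, -0.1292, 0.2686]
orientation: [-180.0, 0.2, -168.1]
force: [0.1, -0.1, 0.4]
opening: 0.0498
gripper_force: 0.0
```

Emit:
step_arm(moves=[[[0,0,-3,0,5],[0,0,-3,0,5],[0,0,-3,0,5],[0,0,-2,0,5],[0,0,0,0,5]]])

```text
clock: 5.05
tool_pos: [0.4586, -0.1292, 0.1552]
orientation: [180.0, -0.2, -167.8]
force: [-0.1, -0.0, 0.5]
opening: 0.0499
gripper_force: 0.0
```

Emit:
step_arm(moves=[[[0,0,-1,0,5],[0,0,-1,0,5],[0,0,-1,0,5],[0,0,0,0,5],[0,0,0,0,5]]])

```text
clock: 5.55
tool_pos: [0.4598, -0.1293, 0.1266]
orientation: [-180.0, -0.0, -168.0]
force: [0.6, -0.5, 0.3]
opening: 0.0502
gripper_force: 0.0
```

Run:
```python
from h import *
p,d=viewer.snapshot('scene');q,_=viewer.snapshot('top');o=ctrl.get_obs();print(o['tool_pos'],o['force'],o['joint_pos'])
a=cv2.resize(p[120:330,190:400],(560,560));b=cv2.resize(q[140:330,190:380],(560,560))
cv2.imwrite('pics/s2.png',cv2.resize(np.hstack([a,b]),(800,400)))
```

```text
[ 0.46004657 -0.12927325  0.12695878] [ 0.82331834 -0.00793221  0.36214725] [ 7.97779173e+00  7.27556886e+00 -3.15401913e+01  1.39459624e-02
 -5.11517419e+01 -8.59512064e+01]
```

View pics/s2.png

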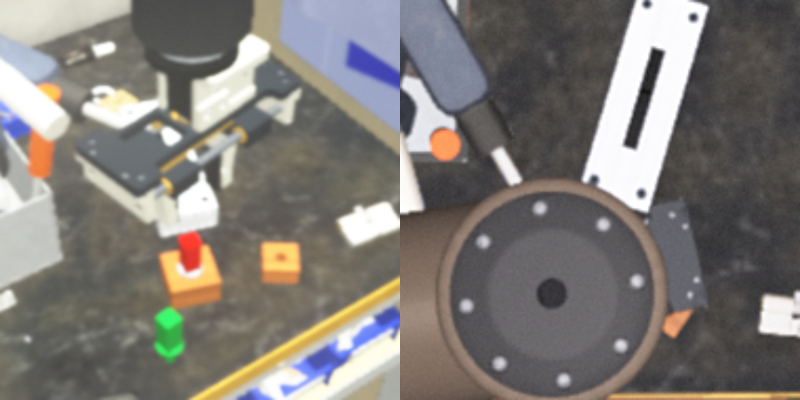

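The wrist is clear so far. The white rod tip shows at (515,180) in the right half, beside the wrist cylinder. I'll lower it slowly and watch the force.

Emit:
step_arm(moves=[[[0,0,-1,0,5],[0,0,-1,0,5],[0,0,-1,0,5],[0,0,-0.5,0,5],[0,0,-0.5,0,5],[0,0,0,0,5]]])

```text
clock: 6.25
tool_pos: [0.4593, -0.1293, 0.0857]
orientation: [180.0, -0.1, -168.0]
force: [1.2, 0.1, -0.0]
opening: 0.0502
gripper_force: 0.0
```

Emit:
step_arm(moves=[[[0,0,-0.5,0,5],[0,0,-0.5,0,5],[0,0,-0.5,0,5],[0,0,-0.5,0,5],[0,0,0,0,5]]])

```text
clock: 6.75
tool_pos: [0.4592, -0.1293, 0.0658]
orientation: [180.0, -0.1, -168.0]
force: [0.3, 1.1, 0.4]
opening: 0.0501
gripper_force: 0.0
```

Emit:
step_arm(moves=[[[0,0,-0.5,0,5],[0,0,-0.5,0,5],[0,0,-0.5,0,5],[0,0,-0.3,0,5],[0,0,0,0,5]]])

```text
clock: 7.25
tool_pos: [0.4594, -0.1293, 0.048]
orientation: [180.0, -0.1, -168.0]
force: [-0.2, -0.8, 0.3]
opening: 0.0499
gripper_force: 0.0
```

Clear. I'll go down the last 9 mm and close gently.

Emit:
step_arm(moves=[[[0,0,-0.5,0,5],[0,0,-0.4,0,4],[0,0,0,0,3],[0,0,0,0,2.6],[0,0,0,0,2.3],[0,0,0,0,2.1],[0,0,0,0,1.9],[0,0,0,0,1.7],[0,0,0,0,1.5],[0,0,0,0,1.5]]])

```text
clock: 8.25
tool_pos: [0.4598, -0.1292, 0.0397]
orientation: [-180.0, 0.0, -168.0]
force: [-0.1, 0.3, 1.0]
opening: 0.0216
gripper_force: 30.0
```

The opening is 21.6 mm, so the head is caught about 13° askew on its corners. I'll turn the pin in its stand with the gripper, reopen, turn back and regrip.

Emit:
step_arm(moves=[[[0,0,0,0.06,1.5],[0,0,0,0.06,1.5],[0,0,0,0.06,1.5],[0,0,0,0.05,1.5],[0,0,0,0,1.5],[0,0,0,0,3],[0,0,0,0,3],[0,0,0,0,3.2],[0,0,0,-0.115,3.2],[0,0,0,-0.115,3.2]]])

```text
clock: 9.25
tool_pos: [0.4596, -0.1292, 0.0395]
orientation: [180.0, -0.0, -168.3]
force: [-0.6, -0.5, -0.5]
opening: 0.0316
gripper_force: 0.0
```

Emit:
step_arm(moves=[[[0,0,0,0,3],[0,0,0,0,2.5],[0,0,0,0,2.2],[0,0,0,0,2],[0,0,0,0,1.8],[0,0,0,0,1.6],[0,0,0,0,1.5],[0,0,0,0,1.5],[0,0,0,0,1.5]]])

```text
clock: 10.15
tool_pos: [0.4596, -0.1292, 0.0395]
orientation: [180.0, -0.0, -168.0]
force: [-1.5, 0.4, 0.6]
opening: 0.0182
gripper_force: 29.4
```

The grip is square at 18.2 mm. I'll lift it out.

Emit:
step_arm(moves=[[[0,0,0.5,0,1.5],[0,0,1,0,1.5],[0,0,1.5,0,1.5],[0,0,2,0,1.5],[0,0,2,0,1.5],[0,0,3,0,1.5],[0,0,3,0,1.5],[0,0,3,0,1.5],[0,0,3,0,1.5],[0,0,3,0,1.5]]])

```text
clock: 11.15
tool_pos: [0.4593, -0.1293, 0.2618]
orientation: [-180.0, 0.1, -168.0]
force: [1.4, 0.0, -1.2]
opening: 0.0183
gripper_force: 29.4
```

Emit:
step_arm(moves=[[[0,0,1,0,1.5],[0,-3,0,0.118,1.5],[2,-3,0,0.118,1.5],[2,-2,0,0.118,1.5],[2,0,0,0.118,1.5],[3,0,0,0.118,1.5],[3,0,0,0.118,1.5],[3,0,0,0.118,1.5],[3,0,0,0.118,1.5],[1.5,0,0,0.118,1.5]]])

```text
clock: 12.15
tool_pos: [0.6562, -0.209, 0.2682]
orientation: [179.9, -0.0, -106.8]
force: [0.4, -0.6, -1.6]
opening: 0.0182
gripper_force: 29.4
```

Emit:
step_arm(moves=[[[0,0,-3,0,1.5],[0,0,-3,0,1.5],[0,0,-3,0,1.5],[0,0,-3,0,1.5],[0,0,-3,0,1.5],[0,0,-2.5,0,1.5],[0,0,0,0,1.5],[0,0,0,0,1.5]]])

```text
clock: 12.95
tool_pos: [0.6546, -0.2094, 0.0947]
orientation: [179.9, -0.0, -107.1]
force: [0.3, 0.1, -0.2]
opening: 0.0181
gripper_force: 29.4
```

Run:
```python
from h import *
o=ctrl.get_obs();c=info('wrist');p,d=viewer.snapshot('wrist');print(o['tool_pos'],o['orientation'],o['force'],c['eye'],c['orientation'])
np.savez('w2.npz',p=p,d=d,eye=c['eye'],o=c['orientation'])
def px(P):
    q=rot(c['orientation']).T@(np.array(P)-c['eye']);t=np.arctan2(np.hypot(*q[:2]),q[2]);s=t/np.hypot(*q[:2]);K=c['camera_matrix'];return K[0,0]*s*q[:2]+K[:2,2]
T=np.array(o['tool_pos']);print('tip px',px(T-[0,0,.035]),'tcp',px(T),'depth',)
m=px(T-[0,0,.02]).astype(int)
u0,v0=m[0]-85,m[1]-70
cv2.imwrite('pics/w2.png',cv2.resize(p[v0:v0+130,u0:u0+170],None,fx=4.6,fy=4.6,interpolation=cv2.INTER_CUBIC));print(u0,v0)
```

```text
[ 0.65462011 -0.20937725  0.0947137 ] [ 1.79944728e+02 -3.60015941e-02 -1.07117488e+02] [ 0.29689339  0.11711174 -0.21010721] [ 0.63037578 -0.28517495  0.25346427] [ 1.62969180e+02 -4.13429607e-02  1.62894060e+02]
tip px [285.69467446 240.79099455] tcp [285.45136265 265.16411998] depth
200 180
```

View pics/w2.png

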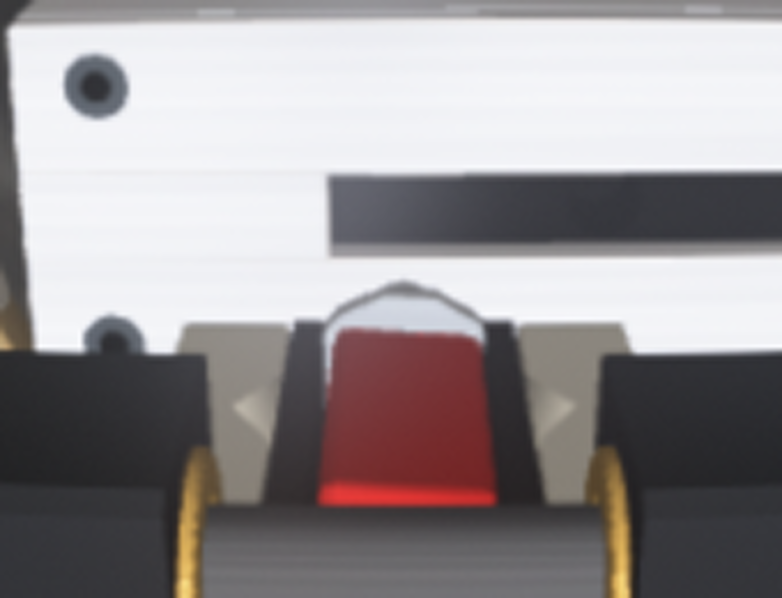

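The slot's far end is at crop x≈330, with its edges at crop y≈175 and 256. A faintly darker disc near crop x≈605 may be the hole. The dark red face is the head's near flat. I'll measure pin and slot in this one view.

Run:
```python
from h import *
z=np.load('w2.npz');d=z['d'];c=dict(info('wrist'),eye=z['eye'],orientation=z['o'])
T=np.array([.65462,-.20938,.09471]);t=np.radians(-107.1);ex=np.array([np.cos(t),np.sin(t),0])
v,u=np.mgrid[:420,:560].astype(float);r=ray(u,v,c);cz=r@rot(c['orientation'])[:,2];W=c['eye']+r*(d/cz)[...,None]
s=(W-T)@ex
ey=np.array([np.sin(t),-np.cos(t),0]);l=(W-T)@ey
f=lambda a,b:tuple(int(k) for k in (180+b/4.6,200+a/4.6))
for a in(370,405,440):print('face',[ (round(s[f(a,b)]*1e3,1),round((W[f(a,b)][2]-T[2])*1e3,1),round(l[f(a,b)]*1e3,1)) for b in(350,380,410,440,470)])
print('collar top',[(round(s[f(405,b)]*1e3,1),round((W[f(405,b)][2]-T[2])*1e3,1)) for b in(284,288,293,300,308,316,322)])
b=lambda a,bb,zz:onz(np.array(200+a/4.6),np.array(180+bb/4.6),zz,c)
A=np.array([.9566,-.2915,0])
for a in(350,550,750):
    e1,e2=b(a,174.5,.03),b(a,256,.03);m=(e1+e2)/2;q=m-T;print('slot',m.round(4),np.linalg.norm(e1-e2).round(4),'mid in tool x %.4f'%(q@ex))
e=b(330,215,.03);print('far end',e,'centre',e-A*.048)
h=b(605,208,.022);print('hole?',h)
print('blk depth z',W[f(300,120)],W[f(600,120)])
```

```text
face [(np.float64(6.2), np.float64(1.5), np.float64(-2.9)), (np.float64(5.9), np.float64(8.2), np.float64(-2.7)), (np.float64(6.2), np.float64(16.6), np.float64(-2.6)), (np.float64(5.9), np.float64(22.2), np.float64(-2.5)), (np.float64(6.0), np.float64(29.2), np.float64(-2.3))]
face [(np.float64(6.0), np.float64(1.1), np.float64(1.4)), (np.float64(6.1), np.float64(8.5), np.float64(1.4)), (np.float64(5.3), np.float64(14.8), np.float64(1.3)), (np.float64(5.7), np.float64(21.9), np.float64(1.3)), (np.float64(6.1), np.float64(29.3), np.float64(1.3))]
face [(np.float64(6.5), np.float64(2.2), np.float64(5.1)), (np.float64(4.9), np.float64(6.0), np.float64(5.0)), (np.float64(5.9), np.float64(16.0), np.float64(4.8)), (np.float64(5.1), np.float64(20.8), np.float64(4.7)), (np.float64(5.8), np.float64(28.8), np.float64(4.5))]
collar top [(np.float64(1.8), np.float64(-30.3)), (np.float64(9.3), np.float64(-10.5)), (np.float64(9.6), np.float64(-8.3)), (np.float64(8.9), np.float64(-7.1)), (np.float64(8.4), np.float64(-6.8)), (np.float64(7.1), np.float64(-7.2)), (np.float64(6.3), np.float64(-6.1))]
slot [ 0.6618 -0.2103  0.03  ] 0.0138 mid in tool x -0.0012
slot [ 0.6314 -0.2009  0.03  ] 0.0138 mid in tool x -0.0013
slot [ 0.6001 -0.1911  0.03  ] 0.0141 mid in tool x -0.0015
far end [ 0.66480822 -0.21134553  0.03      ] centre [ 0.61889142 -0.19735353  0.03      ]
hole? [ 0.62231948 -0.19644831  0.022     ]
blk depth z [ 0.66444639 -0.22799487  0.03081325] [ 0.61992645 -0.2140871   0.03011596]
```

Emit:
step_arm(moves=[[[-0.05,-0.15,0,0,1.5],[0,0,-1,0,1.5],[0,0,-1,0,1.5],[0,0,-1,0,1.5],[0,0,-0.3,0,1.5],[0,0,0,0,1.5],[0,0,0,0,1.5]]])

```text
clock: 13.7
tool_pos: [0.6544, -0.2108, 0.0615]
orientation: [180.0, -0.0, -107.1]
force: [-0.5, -0.2, -1.0]
opening: 0.0183
gripper_force: 29.4
```

Emit:
step_arm(moves=[[[0,0,-0.1,0,1.5],[0,0,-0.1,0,1.5],[0,0,-0.1,0,1.5],[0,0,0,0,1.5]]])

```text
clock: 14.1
tool_pos: [0.6542, -0.2107, 0.0585]
orientation: [180.0, 0.0, -107.1]
force: [-0.7, -0.1, -0.9]
opening: 0.0182
gripper_force: 29.4
```

Emit:
step_arm(moves=[[[0,0,-0.05,0,1.5],[0,0,-0.05,0,1.5],[0,0,0,0,1.5]]])

```text
clock: 14.4
tool_pos: [0.6543, -0.2107, 0.0576]
orientation: [-180.0, -0.0, -107.1]
force: [0.2, 0.5, -0.2]
opening: 0.0183
gripper_force: 29.4
```

Emit:
step_arm(moves=[[[0,0,-0.05,0,1.5],[0,0,0,0,1.5]]])

```text
clock: 14.6
tool_pos: [0.6543, -0.2108, 0.0573]
orientation: [-180.0, -0.0, -107.1]
force: [-0.5, 0.4, 1.2]
opening: 0.0181
gripper_force: 29.4
```

Emit:
step_arm(moves=[[[0,0,-0.03,0,1.5],[0,0,0,0,1.5],[0,0,0,0,1.5]]])

```text
clock: 14.9
tool_pos: [0.6544, -0.2108, 0.0571]
orientation: [-180.0, -0.0, -107.1]
force: [-1.7, 1.4, 3.5]
opening: 0.018
gripper_force: 29.4
```

Emit:
step_arm(moves=[[[0,0,-0.03,0,1.5],[0,0,0,0,1.5],[0,0,0,0,1.5]]])

```text
clock: 15.2
tool_pos: [0.6544, -0.2108, 0.057]
orientation: [-180.0, -0.0, -107.1]
force: [-1.9, 0.6, 5.3]
opening: 0.0185
gripper_force: 29.4
```

It is resting on the bar with about 5 N. Now I'll slide toward the middle.

Emit:
step_arm(moves=[[[-0.19,0.058,0,0,1.5],[-0.19,0.058,0,0,1.5],[-0.19,0.058,0,0,1.5]]])

```text
clock: 15.5
tool_pos: [0.6497, -0.2091, 0.0571]
orientation: [-179.9, 0.0, -107.1]
force: [3.4, 0.2, 3.8]
opening: 0.0183
gripper_force: 29.4
```

Emit:
step_arm(moves=[[[-0.19,0.058,0,0,1.5],[-0.19,0.058,0,0,1.5],[0,0,0,0,1.5]]])

```text
clock: 15.8
tool_pos: [0.6447, -0.2078, 0.057]
orientation: [-180.0, -0.0, -107.1]
force: [1.7, 0.0, 7.7]
opening: 0.0182
gripper_force: 29.4
```

Emit:
step_arm(moves=[[[-0.19,0.058,0,0,1.5],[-0.19,0.058,0,0,1.5],[0,0,0,0,1.5]]])

```text
clock: 16.1
tool_pos: [0.6409, -0.2067, 0.057]
orientation: [-180.0, -0.0, -107.1]
force: [1.4, -0.6, 7.9]
opening: 0.018
gripper_force: 29.4
```

Emit:
step_arm(moves=[[[-0.19,0.058,0,0,1.5],[-0.19,0.058,0,0,1.5],[0,0,0,0,1.5]]])

```text
clock: 16.4
tool_pos: [0.6371, -0.2055, 0.057]
orientation: [-180.0, -0.0, -107.1]
force: [1.1, -0.3, 7.2]
opening: 0.0181
gripper_force: 29.4
```

Emit:
step_arm(moves=[[[-0.19,0.058,0,0,1.5],[-0.19,0.058,0,0,1.5],[0,0,0,0,1.5]]])

```text
clock: 16.7
tool_pos: [0.6333, -0.2043, 0.057]
orientation: [-180.0, -0.0, -107.1]
force: [1.4, 0.3, 6.9]
opening: 0.0179
gripper_force: 29.4
```

Emit:
step_arm(moves=[[[-0.19,0.058,0,0,1.5],[-0.19,0.058,0,0,1.5],[0,0,0,0,1.5]]])

```text
clock: 17.0
tool_pos: [0.6292, -0.2031, 0.0568]
orientation: [180.0, -0.0, -107.1]
force: [-0.2, 0.5, 7.1]
opening: 0.0188
gripper_force: 29.4
```

Emit:
step_arm(moves=[[[-0.19,0.058,0,0,1.5],[0,0,0,0,1.5]]])

```text
clock: 17.2
tool_pos: [0.6253, -0.2022, 0.0553]
orientation: [179.8, -0.0, -107.2]
force: [-2.4, 0.5, -0.5]
opening: 0.0184
gripper_force: 29.4
```

Emit:
step_arm(moves=[[[-0.19,0.058,0,0,1.5],[0,0,0,0,1.5]]])

```text
clock: 17.4
tool_pos: [0.6245, -0.2018, 0.0555]
orientation: [179.9, -0.0, -107.2]
force: [-0.3, 0.2, -2.2]
opening: 0.0182
gripper_force: 29.4
```

Emit:
step_arm(moves=[[[-0.19,0.058,0,0,1.5],[0,0,0,0,1.5]]])

```text
clock: 17.6
tool_pos: [0.6234, -0.2013, 0.0561]
orientation: [180.0, -0.0, -107.1]
force: [-0.5, -0.7, -1.3]
opening: 0.0182
gripper_force: 29.4
```

It has dropped off the bar into the hole. I'll go down in small steps, and the side forces will show any centring needed.

Emit:
step_arm(moves=[[[0,0,-0.1,0,1.5],[0,0,0,0,1.5]]])

```text
clock: 17.8
tool_pos: [0.6238, -0.2014, 0.0553]
orientation: [180.0, 0.0, -107.1]
force: [0.5, 0.1, -0.9]
opening: 0.0183
gripper_force: 29.4
```

Emit:
step_arm(moves=[[[0,0,-0.1,0,1.5],[0,0,0,0,1.5]]])

```text
clock: 18.0
tool_pos: [0.6237, -0.2015, 0.0543]
orientation: [180.0, -0.0, -107.1]
force: [-0.2, 0.1, -0.7]
opening: 0.018
gripper_force: 29.4
```

Emit:
step_arm(moves=[[[0,0,-0.1,0,1.5],[0,0,0,0,1.5]]])

```text
clock: 18.2
tool_pos: [0.6236, -0.2015, 0.0532]
orientation: [180.0, -0.0, -107.1]
force: [-0.7, 0.4, -0.5]
opening: 0.0183
gripper_force: 29.4
```

Emit:
step_arm(moves=[[[0,0,-0.1,0,1.5],[0,0,0,0,1.5]]])

```text
clock: 18.4
tool_pos: [0.6236, -0.2015, 0.0522]
orientation: [180.0, -0.0, -107.1]
force: [-1.1, -1.5, -1.4]
opening: 0.0184
gripper_force: 29.4
```

Emit:
step_arm(moves=[[[0,0,-0.1,0,1.5],[0,0,0,0,1.5]]])

```text
clock: 18.6
tool_pos: [0.6236, -0.2015, 0.0513]
orientation: [180.0, -0.0, -107.1]
force: [-1.4, -1.7, -1.7]
opening: 0.0185
gripper_force: 29.4
```

Emit:
step_arm(moves=[[[-0.02,-0.03,-0.1,0,1.5],[0,0,-0.1,0,1.5],[0,0,0,0,1.5]]])

```text
clock: 18.9
tool_pos: [0.6235, -0.2018, 0.0493]
orientation: [180.0, -0.0, -107.1]
force: [-1.1, 0.6, -1.8]
opening: 0.0183
gripper_force: 29.4
```

Emit:
step_arm(moves=[[[0,0,-0.1,0,1.5],[0,0,-0.1,0,1.5],[0,0,0,0,1.5]]])

```text
clock: 19.2
tool_pos: [0.6235, -0.2017, 0.0473]
orientation: [180.0, -0.0, -107.1]
force: [-1.3, -1.0, -1.1]
opening: 0.0185
gripper_force: 29.4
```

Emit:
step_arm(moves=[[[0,0,-0.1,0,1.5],[0,0,-0.1,0,1.5],[0,0,0,0,1.5]]])

```text
clock: 19.5
tool_pos: [0.6235, -0.2017, 0.0452]
orientation: [180.0, -0.0, -107.1]
force: [-1.8, -0.5, -1.0]
opening: 0.0184
gripper_force: 29.4
```

Emit:
step_arm(moves=[[[-0.02,0,-0.1,0,1.5],[0,0,-0.1,0,1.5],[0,0,0,0,1.5]]])

```text
clock: 19.8
tool_pos: [0.6235, -0.2017, 0.0433]
orientation: [-180.0, 0.0, -107.1]
force: [-1.1, 0.4, -1.8]
opening: 0.0185
gripper_force: 29.4
```

Emit:
step_arm(moves=[[[0,0,-0.05,0,1.5],[0,0,-0.05,0,1.5],[0,0,-0.03,0,1.5],[0,0,0,0,1.5]]])

```text
clock: 20.2
tool_pos: [0.6234, -0.2018, 0.0421]
orientation: [180.0, -0.0, -107.1]
force: [-1.8, -0.2, -0.9]
opening: 0.0187
gripper_force: 29.4
```

Emit:
step_arm(moves=[[[0,0,-0.05,0,1.5],[0,0,-0.03,0,1.5],[0,0,0,0,1.5]]])

```text
clock: 20.5
tool_pos: [0.6235, -0.2018, 0.0416]
orientation: [-180.0, -0.0, -107.1]
force: [-2.3, -0.6, 3.1]
opening: 0.0181
gripper_force: 29.4
```

Emit:
step_arm(moves=[[[0,0,-0.03,0,1.5],[0,0,-0.03,0,1.5],[0,0,0,0,1.5]]])

```text
clock: 20.8
tool_pos: [0.6235, -0.2018, 0.0416]
orientation: [-180.0, -0.0, -107.1]
force: [-4.7, 0.4, 6.2]
opening: 0.018
gripper_force: 29.4
```

It is seated: Fz has risen to 6 N at TCP 0.0416, 15.4 mm below bar contact. I'll release and withdraw upward.

Emit:
step_arm(moves=[[[0,0,0,0,2.2],[0,0,0,0,3],[0,0,0,0,4],[0,0,0,0,4.5],[0,0,0,0,4.5],[0,0,1,0,4.5],[0,0,2,0,4.5],[0,0,3,0,4.5],[0,0,3,0,4.5],[0,0,3,0,4.5]]])

```text
clock: 21.8
tool_pos: [0.6234, -0.2018, 0.1628]
orientation: [-180.0, -0.0, -107.1]
force: [-0.7, -0.6, -0.1]
opening: 0.0448
gripper_force: 0.0
```

Run:
```python
from h import *
c=info('wrist');p,d=viewer.snapshot('wrist');o=ctrl.get_obs();print(o['tool_pos'],o['opening'],o['force'])
q=rot(c['orientation']).T@(np.array([.6235,-.199,.04])-c['eye']);t=np.arctan2(np.hypot(*q[:2]),q[2]);m=(c['camera_matrix'][0,0]*t/np.hypot(*q[:2])*q[:2]+c['camera_matrix'][:2,2]).astype(int)
v,u=np.mgrid[:420,:560].astype(float);r=ray(u,v,c);W=c['eye']+r*(d/(r@rot(c['orientation'])[:,2]))[...,None]
hsv=cv2.cvtColor(p,cv2.COLOR_BGR2HSV);red=(hsv[...,1]>150)&((hsv[...,0]<8)|(hsv[...,0]>172));red&=(abs(u-m[0])<50)&(abs(v-m[1])<50)
P=W[red];print('head top z',np.percentile(P[:,2],[2,50,95]),'expect .074',m)
cv2.imwrite('pics/w3.png',cv2.resize(p[m[1]-60:m[1]+60,m[0]-80:m[0]+80],None,fx=4.5,fy=4.5,interpolation=cv2.INTER_CUBIC))
```

```text
[ 0.62609055 -0.20259145  0.16884901] 0.04537333673088598 [ 2.78727348 -0.64410802  6.01160711]
head top z [0.07325719 0.0745505  0.075635  ] expect .074 [287 206]
```

View pics/w3.png

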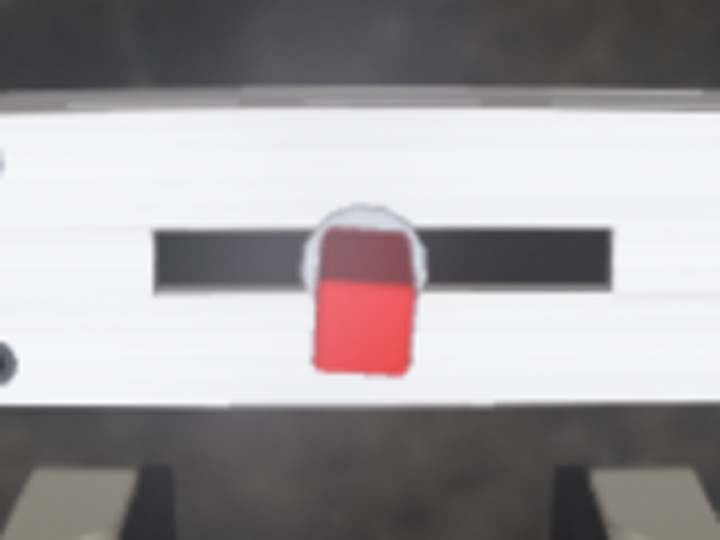

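The pin stands upright in the slot, at (365,300) in the crop. Its collar is on the block, its head top is at 74.5 mm (74 expected), and the gripper is clear of it. I'll let it settle and hand in.

Emit:
step_arm(moves=[[[0,0,0,0,4.5],[0,0,0,0,4.5],[0,0,0,0,4.5]]])

```text
clock: 22.15
tool_pos: [0.6228, -0.2016, 0.1599]
orientation: [179.9, -0.0, -107.1]
force: [-0.5, 0.6, -0.5]
opening: 0.0452
gripper_force: 0.0
```

```bash
python3 -c "from h import *; print(close_job())"
```

```text
the job is handed in; nothing more can be done
None
```

The locating pin is fully home in the bar's blind hole and released, and the job was handed in at about 22 s; the hand-in call returned no verdict.

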